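# Pick the valve spool from the drain bin and lock it in the cradle

### The arm

A 6-joint arm with a two-finger parallel gripper is mounted at the origin on the work surface. World frame = base frame: x ahead of the robot, y to its left, z up, the work surface at z = 0. Lengths are in m, angles in rad, forces in N, time in s.
With the tool pointing down it reaches from about 0.35 to 0.775 m from the base axis. Payload 5.5 kg.
Tool frame: the origin (TCP) lies between the finger pads; the fingertips stand 17 mm ahead of it and the grasp point (between the pads) lies 2 mm behind it; z points along the fingers, y is the direction in which the jaws open and shut (so a half turn about z gives the same grasp; the last joint's range is limited). The gripper opens to 85 mm and grips with 20 to 120 N. Pads are 22 mm wide; open, the fingers measure 114 mm over their backs; the gripper's body (76 mm by 85 mm) begins 54 mm behind the grasp point. The pads swing forward as they close: fully open they stand 13 mm farther back than shut.
Start: joints at [1.019, 0.313, 0.046, 1.304, 0, 1.431], TCP at [0.23, 0.527, 0.248] pointing down, gripper open.
Joint ranges: [-2.76, 2.76], [-0.86, 1.69], [-1.03, 1.26], [-2.2, 2.34], [-1.47, 1.5], [-3.14, 3.14]. Speed limits (rad/s): [2.57, 2.57, 3.14, 3.14, 3.14, 3.14].

### API

Orientations are given as a unit quaternion [x, y, z, w].
In Python, from cell import manip, vision gives the robot as it stands.
- The arm moves only by the tool move_arm, never from a script. Its argument "commands" is a list of rows, each an object with "hand": the opening, from 0 (shut) to 1 (fully open); "xyz": the shift along the tool's x, y, z in m, a list of three; "angular": the turn, a rotation vector about the tool's x, y, z in degrees, a list of three. In form: [{"hand": hand, "xyz": [dx, dy, dz], "angular": [rx, ry, rz]}, ...]. A call has 1 to 10 rows; each row is the pose to reach, as a shift and turn from the pose commanded when the call began, along the tool's axes at that moment; what a row does not reach only later rows make up. A row lasts 1/8 s, in which the tool goes at most 62.5 mm and 10.7 degrees, less where a joint would pass 70% of its speed; a pose out of reach is approached as far as the arm can. A call with a gripper value outside its range is refused whole. The fingers move at their own pace and stop on an object; the grip force is fixed at half the most. Time passes only in rows, so rows that repeat a pose let the fingers close. It gives the time, the measured TCP pose, the force and the opening at its end, in the units of the state.
- manip.read_state(): the state, without advancing time (a new reading comes with each control period).
- vision.read_camera(name): name is "scene" or "top" or "wrist"; returns (picture, depth): 400x640x3 uint8, red, green, blue; 400x640 float32, m along the optical axis (not along the pixel's ray), 0 where there is no reading.
- vision.camera_model(name): a dict with "fx", "fy", "cx", "cy" (pixels), "R" (3x3) and "t" (3): a world point X has camera coordinates R X + t. Camera axes: x right, y down, z forward; pixel columns grow to the right and rows downward; lengths in m; the calibration is good to about 2 mm. A picture is of the moment at which its call begins: read the wrist's pose just before it. camera_model takes no time and is no camera call; for the wrist camera it gives the pose at the moment of the call.
- manip.job_done(): hands the job in, once; it reports no verdict.
The state is a dict: "t": time; "joint_positions": joint angles; "qd": joint speeds; "effort": joint torques, N m; "tool_pos": TCP position; "eef_rot": TCP orientation; "ft_force": force on the tool from outside, world axes, zero at the start; "ft_torque": the same for the moment, N m; "width": finger opening in m.
Only numpy, scipy, OpenCV 4.12 (cv2) and the standard library are available. Lean on these libraries where they do the work, as an engineer would, in place of code of your own. Each camera call takes 0.05 s, during which the arm holds its last target. There are 200 camera calls.

### The job

Four steel parts of equal length lie in the drain bin under the drip bars: take out the valve spool, the one with a single narrow waist at mid-length, and lay it gently, without dropping it, centred in the two V rests of the inspection cradle, drawing the cradle's keeper fully back to make way. With the spool resting there released, slide the keeper fully home over it. Leave everything else that is in the bin in the bin, and do not shift or topple the pistons, valve plate, liner and connecting rod on the table.

Things in the scene. Friction and masses are not known exactly. Their poses are not given: they have to be found in the camera images.
- spool: THE TARGET, a valve spool: loose steel part lying in the bin, 96 mm long and 26 mm in largest diameter like its three neighbours; origin at mid-length on its axis, local x along its length (it may be rolled about x); two thick lands joined by ONE narrow waist at mid-length (waist 18 mm long, 14 mm diameter); same shape either way round; about 0.32 kg
- plain_pin: loose steel part lying in the bin, 96 mm long and 26 mm in largest diameter like its three neighbours; origin at mid-length on its axis, local x along its length (it may be rolled about x); a plain cylinder, no waist
- double_spool: loose steel part lying in the bin, 96 mm long and 26 mm in largest diameter like its three neighbours; origin at mid-length on its axis, local x along its length (it may be rolled about x); three thick lands and TWO narrow waists (14 mm long, 14 mm diameter, centred 23 mm either side of the middle)
- step_pin: loose steel part lying in the bin, 96 mm long and 26 mm in largest diameter like its three neighbours; origin at mid-length on its axis, local x along its length (it may be rolled about x); thick from x = -48 to +10 mm, then a thin 14 mm diameter end to x = +48 mm
- nut_a: round steel nut, 30 mm diameter, 13 mm high, lying in the bin near its robot-side wall; origin centre of underside
- nut_b: a second nut like nut_a
- bin: fixed open dark-steel drain bin, outside 230 (x) x 360 (y) x 40 mm high, walls and floor 5 mm; origin centre of underside, +x away from the robot. The four 96 mm parts lie side by side in it, each within 15 degrees of bin x, mid-lengths within 10 mm of bin x = 0, at about y = -102, -34, +34, +102 mm
- front_bar (a point): middle of the robot-side drip bar: 12 mm round bar along bin y over the whole bin, axis 190 mm above the table, at bin x = -24 mm, on 198 mm tall thin posts at bin y = -190 and +190 mm. The bars leave no room for a gripper pointing straight down on the parts: lean it back towards the robot by 30 to 40 degrees and come in below this bar
- back_bar (a point): middle of the second such bar, at bin x = +50 mm, same height and posts; a thin 72 mm ring hangs from it near each end
- cradle: fixed inspection cradle: base plate 110 (x, from -55 to 55) x 200 mm (y, from -45 to 155), 10 mm thick; origin on the table below the middle of the seat. Two 90-degree V rests, each 16 mm thick, centred at x = -36 and +36 mm, valley along x, flanks rising to about 45 mm above the table and 24 mm either side of the valley line; 56 mm free between the rests
- cradle_seat (a point): point midway between the V rests on the line where the axis of a seated spool lies, 45 mm above the table; axes as the cradle's: a seated spool lies along x
- keeper (a joint): position of the sliding keeper in m along cradle +y: 0 = fully home, its arm over the middle of the seat; 0.065 = drawn fully back, arm tip 51 mm from the valley line. It slides stiffly and stays where left; it starts 0 to 18 mm open
- keeper_post (a point): top centre of the keeper's upright grip post, 95 mm above the table; the post measures 16 mm in cradle x, 18 mm in cradle y, and is free to pinch across cradle x down to 25 mm above the table. From the post a 14 mm wide arm, 62 to 68 mm above the table, reaches 69 mm towards cradle -y (4 mm above a seated spool). At joint 0 the post stands at cradle x = 0, y = 55 mm
- piston_a: bystander: compressor piston standing upright, dark steel with brass crown, 60 mm diameter, 71 mm tall; origin centre of underside; beside the cradle, at about cradle y = -107 mm
- piston_b: bystander: compressor piston standing upright, dark steel with brass crown, 60 mm diameter, 71 mm tall; origin centre of underside; beside the bin, at about bin y = -237 mm
- valve_plate: bystander: round steel valve plate lying flat, 88 mm diameter, 16 mm high (30 mm at its centre stud), beyond the cradle; origin centre of underside
- liner_a: bystander: black cylinder liner (tube) standing upright, 100 mm outside diameter, 150 mm tall; origin centre of underside
- con_rod: bystander: connecting rod lying flat at the robot's left, about 260 mm long, 28 mm high; origin on its underside, x along the rod
There are look-alikes about, which are no part of the job. Leave any purple look-alike of the spool alone.

How it is judged:
On the way, in this order (a step that is already met when the one before it is completed fails the run):
1. the spool is lifted out of the bin (height (world z) of spool above 0.09 m), for 0.1 s.
2. the spool lies in both V rests, let go, with the keeper still drawn back (horizontal distance between spool and cradle_seat below 0.01 m and y of spool in the frame of cradle between -0.004 and 0.004 m and z of spool in the frame of cradle between 0.04 and 0.05 m and angle between the x axis of spool and the x axis of cradle, either way round below 0.1 rad and value of joint keeper above 0.05 m and contact force between the fingers and spool below 0.3 N and linear speed of spool below 0.03 m/s), for 0.2 s.
At the end, for the whole second after the job is handed in: The spool lies at rest in both V rests, its middle within 10 mm of the seat point (4 mm sideways, 5 mm in height) and its axis within 0.1 rad of the valley; the keeper is home to within 8 mm; the three other long parts and both nuts are in the bin (horizontal distance between spool and cradle_seat below 0.01 m and y of spool in the frame of cradle between -0.004 and 0.004 m and z of spool in the frame of cradle between 0.04 and 0.05 m and angle between the x axis of spool and the x axis of cradle, either way round below 0.1 rad and value of joint keeper below 0.008 m and linear speed of spool below 0.03 m/s and x of plain_pin in the frame of bin between -0.115 and 0.115 m and y of plain_pin in the frame of bin between -0.18 and 0.18 m and z of each of plain_pin, double_spool, step_pin, nut_a, nut_b in the frame of bin below 0.06 m and x of double_spool in the frame of bin between -0.115 and 0.115 m and y of double_spool in the frame of bin between -0.18 and 0.18 m and x of step_pin in the frame of bin between -0.115 and 0.115 m and y of step_pin in the frame of bin between -0.18 and 0.18 m and x of nut_a in the frame of bin between -0.115 and 0.115 m and y of nut_a in the frame of bin between -0.18 and 0.18 m and x of nut_b in the frame of bin between -0.115 and 0.115 m and y of nut_b in the frame of bin between -0.18 and 0.18 m); the robot touches nothing.
It fails at once if another part is lifted out of the bin (z of any of plain_pin, double_spool, step_pin, nut_a, nut_b in the frame of bin above 0.08 m).
It fails at once if the spool is dropped (falls free faster than 0.6 m/s) (contact force between the fingers and spool below 0.05 N and linear speed of spool above 0.6 m/s).
It fails at once if a piston, the valve plate, the liner or the connecting rod is shifted more than 25 mm or tipped over (distance of any of piston_a, piston_b, valve_plate, liner_a, con_rod from where it was at the start of the episode above 0.025 m or angle between any of piston_a, piston_b, valve_plate, liner_a, con_rod's own z axis and vertical above 0.5 rad).
It also fails if it takes over 72 s, if anything falls off the work surface, if the arm or the gripper's body presses on something with over 40 N, if the wrist force passes 120 N, or if a joint passes its speed limit or range.

## Working session

There is one attempt and no reset: what is moved stays moved. The work goes in short steps, Python scripts to look and compute and a tool call to move; the robot and the scene stay as the last step left them, time stands still between calls to the robot, and variables do not carry over. Pictures are saved under pics/ and viewed, about 8 in all and at most 12, crops included, and the job is handed in when it is done.

Besides the shell and the picture viewer there is one more tool, called after ">>>" as a command line: name --argument value ..., lists and objects as JSON in quotes. move_arm: Moves the arm, as the interface text tells. Its arguments: {"type":"object","properties":{"commands":{"type":"array"}},"required":["commands"]}

```bash
ls; mkdir -p pics
python3 - <<'E'
from cell import manip, vision
import cv2,numpy as np
print(manip.read_state())
for n in("scene","top","wrist"):
    p,d=vision.read_camera(n); m=vision.camera_model(n); print(n,{k:np.round(v,4).tolist() for k,v in m.items()})
    cv2.imwrite(f"pics/{n}0.png",p[...,::-1]); np.savez(f"{n}0.npz",p=p,d=d,**m)
a=cv2.imread("pics/scene0.png");b=cv2.imread("pics/top0.png")
cv2.imwrite("pics/both0.png",cv2.resize(np.vstack([a,b]),(480,600)))
E
```

```text
pics
{'t': 0.0, 'joint_positions': array([ 1.01943173e+00,  3.13984087e-01,  4.49539548e-02,  1.30361495e+00,
       -1.56324688e-05,  1.43120542e+00]), 'qd': array([-0.00110696,  0.00013608,  0.00096364, -0.00066071, -0.00077886,
       -0.00024422]), 'effort': array([ 2.73417005e-03, -4.80625248e+01,  2.98534387e+01,  1.92611315e-02,
       -1.44227506e-04, -9.44354696e-06]), 'tool_pos': array([0.22987935, 0.52650408, 0.24740791]), 'eef_rot': array([ 2.04435261e-01,  9.78879650e-01, -8.72408619e-04, -3.05683338e-04]), 'ft_force': array([0.48070717, 0.47147789, 0.87137201]), 'ft_torque': array([-0.0289008 ,  0.02426483, -0.0270365 ]), 'width': 0.08557631190494072}
scene {'fx': 406.5005, 'fy': 406.5005, 'cx': 317.8967, 'cy': 196.8174, 'R': [[0.7543, 0.6565, 0.0033], [0.4653, -0.5312, -0.708], [-0.4631, 0.5356, -0.7062]], 't': [-0.4511, -0.1528, 1.677]}
top {'fx': 504.0675, 'fy': 504.0675, 'cx': 319.2099, 'cy': 205.0428, 'R': [[0.0059, -1.0, -0.0039], [-0.9796, -0.005, -0.2007], [0.2007, 0.005, -0.9796]], 't': [0.0356, 0.5989, 1.546]}
wrist {'fx': 348.3535, 'fy': 348.3535, 'cx': 322.093, 'cy': 204.0436, 'R': [[0.4004, 0.9164, -0.0013], [0.8742, -0.3815, 0.3003], [0.2747, -0.1214, -0.9538]], 't': [-0.5754, -0.0392, 0.3799]}
```

View pics/top0.png

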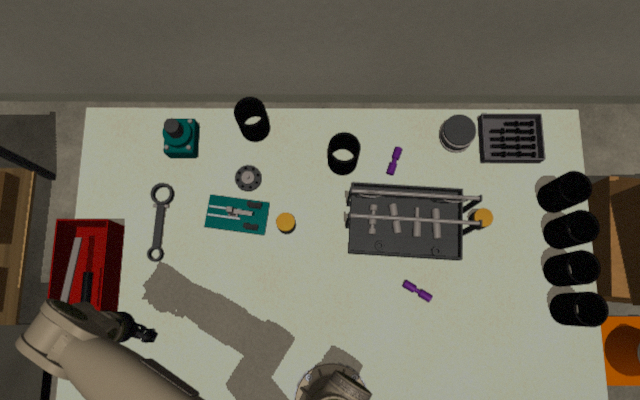

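View pics/scene0.png

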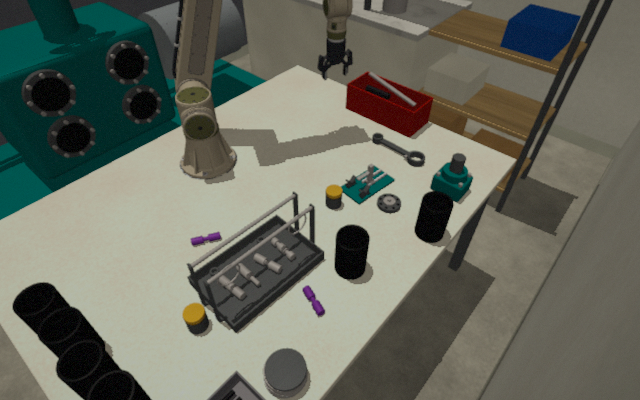

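The top view shows the bin around (405,221) with parts at columns 373, 395, 417 and 437. The cradle is at (237,214), with the purple look-alikes outside the bin at (394,160) and (417,291). Next is a close crop.

Run:
```python
import cv2,numpy as np
b=cv2.imread("pics/top0.png");a=cv2.imread("pics/scene0.png")
f=lambda im,x,y,w,h,s:cv2.resize(im[y:y+h,x:x+w],(w*s,h*s),interpolation=cv2.INTER_CUBIC)
g=lambda im:np.clip(im.astype(float)*1.5,0,255).astype('uint8')
A=f(b,340,178,132,86,6)     # 792x516
cv2.imwrite("pics/c_bin.png",g(A))
B=f(b,200,186,75,52,5)  #375x260
C=f(a,185,195,145,130,4)#580x520
D=f(a,335,155,75,60,5)
W=np.zeros((600,800,3),'uint8'); W[:260,:375]=B; W[:300,400:775]=D; W[300:600,0:335]=cv2.resize(C,(335,300)); 
cv2.imwrite("pics/c_cr.png",g(W))
```

```text
(no output)
```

View pics/c_bin.png

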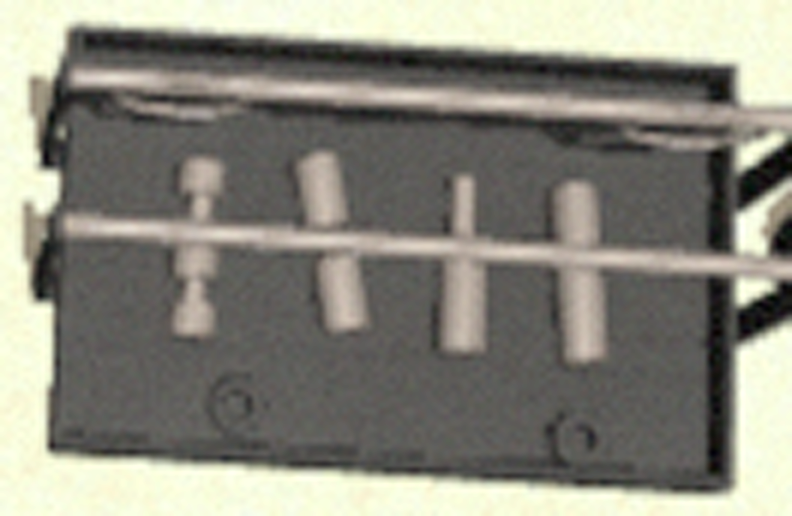

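View pics/c_cr.png

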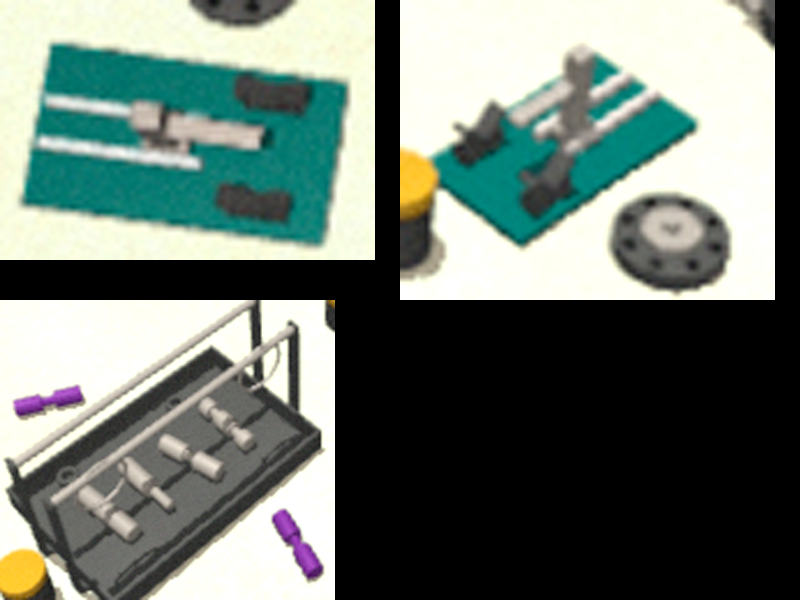

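Candidates in c_bin pixels:
- (200,245): two waists, so double_spool.
- (332,240): hidden at mid-length by the bar. The scene crop at (190,455) shows one central waist, so this is the **spool**.
- (463,262): thin far end, so step_pin.
- (580,270): plain in both views, so plain_pin.
- The purple parts are outside the bin and are ignored.

Now to measure.

```bash
cat > h.py <<'E'
import numpy as np, cv2
from scipy.spatial.transform import Rotation as Ro
from cell import manip, vision
def rays(m,px,z):
    px=np.atleast_2d(px).astype(float); R,t=np.array(m["R"]),np.array(m["t"])
    c=-R.T@t; d=np.c_[(px[:,0]-m["cx"])/m["fx"],(px[:,1]-m["cy"])/m["fy"],np.ones(len(px))]@R
    return c+d*((z-c[2])/d[:,2])[:,None]
def proj(m,X):
    c=np.atleast_2d(X)@np.array(m["R"]).T+np.array(m["t"]); return np.c_[c[:,0]/c[:,2]*m["fx"]+m["cx"],c[:,1]/c[:,2]*m["fy"]+m["cy"]]
def tool(az,lean):
    """jaw axis y horizontal, tool x towards az+180, z leaning forward along az by lean (deg)"""
    a,l=np.radians([az,lean]); f=np.array([np.cos(a),np.sin(a),0]); u=np.array([0,0,1.])
    z=f*np.sin(l)-u*np.cos(l); x=-f*np.cos(l)-u*np.sin(l); return Ro.from_matrix(np.c_[x,np.cross(z,x),z])
def rel(p,Rt,s=None):
    s=s or manip.read_state(); R0=Ro.from_quat(s["eef_rot"])
    return np.round(R0.inv().apply(np.array(p)-s["tool_pos"]),4).tolist(), np.round((R0.inv()*Rt).as_rotvec(degrees=True),2).tolist()
E
python3 - <<'E'
from h import *
p={}
for n in("top","scene"):
    q=np.load(n+"0.npz"); p[n]=q; hsv=cv2.cvtColor(q["p"],cv2.COLOR_RGB2HSV); m=q
    teal=cv2.inRange(hsv,(80,100,30),(100,255,255))
    cs=[c for c in cv2.findContours(teal,0,1)[0] if cv2.contourArea(c)>300]
    for c in cs:
        r=cv2.minAreaRect(c)
        if (n=="top" and 200<r[0][0]<275 and 186<r[0][1]<240):
            w=rays(m,c[:,0,:],.010); W=cv2.minAreaRect(w[:,:2].astype('f4')); print(n,"cradle plate",W, cv2.boxPoints(W).round(4).tolist())
q=p["top"]; hsv=cv2.cvtColor(q["p"],cv2.COLOR_RGB2HSV); g=hsv[...,2]
roi=np.zeros_like(g); roi[178:264,340:472]=1
br=((g>105)&(roi>0)).astype('uint8')
print("v bin floor",g[245,400],"part",g[228,396])
n,l,st,ce=cv2.connectedComponentsWithStats(br)
for i in range(1,n):
    if st[i,4]>20:
        ys,xs=np.where(l==i); w=rays(q,np.c_[xs,ys],.022)
        print(st[i],w.mean(0).round(4), cv2.minAreaRect(w[:,:2].astype('f4')))
# spool lands in scene
# bin outer rim corners from crop pixels: far-left(70,27) far-right(735,68) near-right(728,490) near-left(52,448)
c=np.array([[70,27],[735,68],[728,490],[52,448]])/6+[340,178]-.4
w=rays(q,c,.04); print("bin corners",w.round(4).tolist(),"ctr",w.mean(0).round(4))
print("keeper post top", rays(q,np.array([[148,115]])/5+[200,186]-.4,.095), "arm tip",rays(q,np.array([[262,137]])/5+[200,186]-.4,.068))
print("rests far,near",rays(q,np.array([[272,95],[254,203]])/5+[200,186]-.4,.042).round(4).tolist())
E
```

```text
top cradle plate ((0.5770100951194763, 0.3098437786102295), (0.19713613390922546, 0.10726480185985565), 82.38604736328125) [[0.5108000040054321, 0.21930000185966492], [0.6171000003814697, 0.20499999821186066], [0.6431999802589417, 0.4004000127315521], [0.536899983882904, 0.4146000146865845]]
v bin floor 63 part 132
[ 340  178  132   86 3104] [ 0.5668 -0.2308  0.022 ] ((0.5592014789581299, -0.2446739822626114), (0.27990204095840454, 0.43405845761299133), 0.2815658748149872)
[351 205 121  33 696] [ 0.5581 -0.2828  0.022 ] ((0.5550569295883179, -0.2591134011745453), (0.39030444622039795, 0.09897512197494507), 88.46510314941406)
[391 204   6  12  54] [ 0.5939 -0.2027  0.022 ] ((0.5932634472846985, -0.2026659995317459), (0.03692290559411049, 0.016058143228292465), 9.744515419006348)
[394 221   6  12  59] [ 0.5377 -0.2118  0.022 ] ((0.5370438694953918, -0.21155869960784912), (0.036021340638399124, 0.016179844737052917), 0.30160731077194214)
bin corners [[0.6798, -0.065, 0.04], [0.6587, -0.4247, 0.04], [0.4305, -0.4094, 0.04], [0.4507, -0.0539, 0.04]] ctr [ 0.5549 -0.2382  0.04  ]
keeper post top [[0.57888353 0.3191489  0.095     ]] arm tip [[0.57037493 0.25140988 0.068     ]]
rests far,near [[0.6029, 0.2495, 0.042], [0.5323, 0.2588, 0.042]]
```

Everything fits: cradle seat ≈ (0.570, 0.255) with cradle x at −7.6°, the post near joint 0.009, and the spool middle ≈ (0.566, −0.207) at 9°. The keeper comes first.

Run:
```python
from h import *
print(rel([.579,.319,.20],tool(262.4,0)))
```

```text
([-0.4029, -0.0505, 0.0476], [-0.08, 0.04, 74.01])
```

>>> move_arm --commands '[{"hand":1,"xyz":[-0.05,-0.006,0.006],"angular":[0,0,10]},{"hand":1,"xyz":[-0.1,-0.013,0.012],"angular":[0,0,20]},{"hand":1,"xyz":[-0.155,-0.02,0.02],"angular":[0,0,30]},{"hand":1,"xyz":[-0.21,-0.027,0.026],"angular":[0,0,40]},{"hand":1,"xyz":[-0.265,-0.034,0.032],"angular":[0,0,50]},{"hand":1,"xyz":[-0.32,-0.041,0.038],"angular":[0,0,60]},{"hand":1,"xyz":[-0.37,-0.047,0.044],"angular":[0,0,69]},{"hand":1,"xyz":[-0.403,-0.05,0.048],"angular":[0,0,74]},{"hand":1,"xyz":[-0.403,-0.05,0.048],"angular":[0,0,74]},{"hand":1,"xyz":[-0.403,-0.05,0.048],"angular":[0,0,74]}]'

```text
t: 1.4
tool_pos: [0.5788, 0.3199, 0.1999]
eef_rot: [0.752, 0.659, -0.001, -0.0]
ft_force: [-0.3, 0.5, 0.6]
width: 0.0852
```

Run:
```python
from h import *
m=vision.camera_model("wrist"); p,d=vision.read_camera("wrist"); np.savez("w1.npz",p=p,d=d,**m)
o=p[...,::-1].copy()
cv2.imwrite("pics/w1.png",np.clip(o*1.4,0,255).astype('uint8'))
for X in([.5789,.319,.095],[.5697,.2553,.045]): print(proj(m,X))
print(rel([.579,.319,.07],tool(262.4,0)), manip.read_state()["tool_pos"])
```

```text
[[321.79546109 212.30743624]]
[[321.1564133  262.42193281]]
([-0.0012, 0.0007, 0.1302], [-0.05, 0.0, 0.08]) [0.57857225 0.32031737 0.20024099]
```

View pics/w1.png

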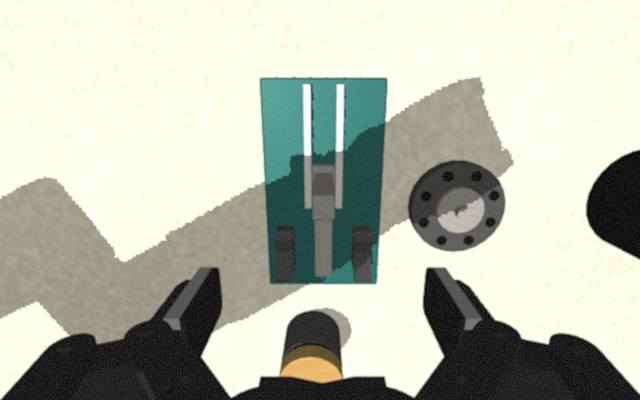

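The wrist view shows the post near (323,183) and the rests at (284,253) and (362,253). That differs slightly from the projection of the top-view estimate, so I'll measure it from the wrist image.

Run:
```python
from h import *
q=np.load("w1.npz"); d=q["d"]
w=rays(q,[[261,79],[387,79],[377,283],[270,283]],.01); print("plate",w.round(4).tolist(),w.mean(0))
print("rests",rays(q,[[284.5,253],[362,253]],.043).round(4).tolist())
R,t=q["R"],q["t"]
def cloud(x0,x1,y0,y1):
    v,u=np.mgrid[y0:y1,x0:x1]; z=d[y0:y1,x0:x1]; c=np.stack([(u-q["cx"])/q["fx"]*z,(v-q["cy"])/q["fy"]*z,z],-1).reshape(-1,3); c=c[c[:,2]>0]; return (c-t)@R
C=cloud(255,395,70,290)
for lo,hi in((.085,.105),(.055,.075),(.03,.05),(.005,.015)):
    k=C[(C[:,2]>lo)&(C[:,2]<hi)]; print(lo,hi,len(k),k.mean(0).round(4),k.min(0).round(4),k.max(0).round(4))
    if len(k)>20: print(cv2.minAreaRect(k[:,:2].astype('f4')))
```

```text
plate [[0.5392, 0.4162, 0.01], [0.6458, 0.402, 0.01], [0.6207, 0.207, 0.01], [0.5121, 0.2213, 0.01]] [0.57947327 0.3116406  0.01      ]
rests [[0.5384, 0.2678, 0.043], [0.6068, 0.2587, 0.043]]
0.085 0.105 628 [0.5809 0.3237 0.0945] [0.5721 0.313  0.0853] [0.5895 0.3321 0.0974]
((0.5808612108230591, 0.32239067554473877), (0.01803327165544033, 0.015510864555835724), 82.7746353149414)
0.055 0.075 1130 [0.5756 0.2856 0.0679] [0.5647 0.2529 0.0558] [0.5894 0.3322 0.075 ]
((0.5764682292938232, 0.2926448583602905), (0.07833898812532425, 0.015791798010468483), 82.16890716552734)
0.03 0.05 1607 [0.5724 0.2606 0.0393] [0.5261 0.2275 0.03  ] [0.618  0.3322 0.0499]
((0.5756586790084839, 0.28232699632644653), (0.09868181496858597, 0.08851603418588638), 81.6263198852539)
0.005 0.015 18213 [0.5816 0.3305 0.0103] [0.5122 0.2056 0.007 ] [0.6458 0.4171 0.015 ]
((0.5790467858314514, 0.3109370768070221), (0.19998030364513397, 0.11026880145072937), 82.43606567382812)
```

>>> move_arm --commands '[{"hand":0.6,"xyz":[0.0024,0.0021,0.04],"angular":[0,0,0]},{"hand":0.6,"xyz":[0.0024,0.0021,0.085],"angular":[0,0,0]},{"hand":0.6,"xyz":[0.0024,0.0021,0.13],"angular":[0,0,0]},{"hand":0.6,"xyz":[0.0024,0.0021,0.13],"angular":[0,0,0]},{"hand":0,"xyz":[0.0024,0.0021,0.13],"angular":[0,0,0]},{"hand":0,"xyz":[0.0024,0.0021,0.13],"angular":[0,0,0]},{"hand":0,"xyz":[0.0024,0.0021,0.13],"angular":[0,0,0]},{"hand":0,"xyz":[0.0024,0.0021,0.13],"angular":[0,0,0]},{"hand":0,"xyz":[0.0024,0.0021,0.13],"angular":[0,0,0]},{"hand":0,"xyz":[0.0024,0.0021,0.13],"angular":[0,0,0]}]'

```text
t: 2.7
tool_pos: [0.58, 0.3234, 0.0735]
eef_rot: [0.752, 0.659, 0.0, -0.002]
ft_force: [-9.8, 1.8, 7.9]
width: 0.0153
```

>>> move_arm --commands '[{"hand":0,"xyz":[0.008,0,0],"angular":[0,0,0]},{"hand":0,"xyz":[0.016,0,0],"angular":[0,0,0]},{"hand":0,"xyz":[0.024,0,0],"angular":[0,0,0]},{"hand":0,"xyz":[0.032,0,0],"angular":[0,0,0]},{"hand":0,"xyz":[0.04,0,0],"angular":[0,0,0]},{"hand":0,"xyz":[0.048,0,0],"angular":[0,0,0]},{"hand":0,"xyz":[0.052,0,0],"angular":[0,0,0]},{"hand":0,"xyz":[0.055,0,0],"angular":[0,0,0]},{"hand":0,"xyz":[0.055,0,0],"angular":[0,0,0]}]'

```text
t: 3.82
tool_pos: [0.5872, 0.3773, 0.0735]
eef_rot: [0.752, 0.659, -0.0, -0.001]
ft_force: [-9.7, -1.2, 7.1]
width: 0.0154
```

>>> move_arm --commands '[{"hand":0.6,"xyz":[0,0,0],"angular":[0,0,0]},{"hand":0.6,"xyz":[0,0,0],"angular":[0,0,0]},{"hand":0.6,"xyz":[0,0,0],"angular":[0,0,0]},{"hand":0.6,"xyz":[0,0,-0.05],"angular":[0,0,0]},{"hand":0.6,"xyz":[0,0,-0.1],"angular":[0,0,0]},{"hand":0.6,"xyz":[0,0,-0.15],"angular":[0,0,0]},{"hand":0.6,"xyz":[0,0,-0.18],"angular":[0,0,0]},{"hand":0.6,"xyz":[0,0,-0.18],"angular":[0,0,0]}]'

```text
t: 4.82
tool_pos: [0.5908, 0.377, 0.2541]
eef_rot: [0.752, 0.659, 0.003, 0.001]
ft_force: [0.0, 1.1, -0.7]
width: 0.0509
```

```bash
cat >> h.py <<'E'
def cloud(q,x0=0,x1=640,y0=0,y1=400):
    d=q["d"]; v,u=np.mgrid[y0:y1,x0:x1]; z=d[y0:y1,x0:x1]; c=np.stack([(u-q["cx"])/q["fx"]*z,(v-q["cy"])/q["fy"]*z,z],-1).reshape(-1,3); c=c[c[:,2]>0]; return (c-q["t"])@q["R"]
def shot(n,f):
    m=vision.camera_model(n); p,d=vision.read_camera(n); np.savez(f+".npz",p=p,d=d,**m); cv2.imwrite(f"pics/{f}.png",np.clip(p[...,::-1]*1.4,0,255).astype('uint8')); return np.load(f+".npz")
E
python3 - <<'E'
from h import *
q=shot("wrist","w2"); C=cloud(q)
k=C[(C[:,2]>.085)&(C[:,2]<.105)&(abs(C[:,0]-.587)<.03)&(abs(C[:,1]-.377)<.03)]
r=cv2.minAreaRect(k[:,:2].astype('f4')); print(len(k),r)
a=np.radians(82.44); print("joint",(np.array(r[0])-[.5718,.2564])@[np.cos(a),np.sin(a)]-.055)
# pregrasp: P = point on spool axis at -10mm from middle, tcp back d+0.20 along axis
for az in(9.2,):
    f=np.array([np.cos(np.radians(az)),np.sin(np.radians(az)),0]); P=np.array([.5658,-.2073,.018])-.010*f; T=tool(az,35); z=T.as_matrix()[:,2]
    print(P-z*.013,P-z*.16, rel(P-z*.2,T))
    # via: above-front
print(rel([.40,.10,.25],tool(5,20)))
E
```

```text
433 ((0.5875927209854126, 0.37595850229263306), (0.01836530864238739, 0.01547931507229805), 82.12892150878906)
joint 0.06559701489669728
[ 0.54856806 -0.21009096  0.02864898] [ 0.46533694 -0.22357146  0.14906433] ([-0.6182, -0.0662, 0.0685], [-32.3, -24.06, -103.09])
([-0.2994, -0.1517, 0.0007], [-17.69, -14.27, -101.47])
```

>>> move_arm --commands '[{"hand":0.6,"xyz":[-0.03,-0.015,0],"angular":[-1.8,-1.4,-10.1]},{"hand":0.6,"xyz":[-0.06,-0.03,0],"angular":[-3.5,-2.9,-20.3]},{"hand":0.6,"xyz":[-0.09,-0.045,0],"angular":[-5.3,-4.3,-30.4]},{"hand":0.6,"xyz":[-0.12,-0.06,0],"angular":[-7.1,-5.7,-40.6]},{"hand":0.6,"xyz":[-0.15,-0.075,0],"angular":[-8.8,-7.1,-50.7]},{"hand":0.6,"xyz":[-0.18,-0.09,0],"angular":[-10.6,-8.6,-60.9]},{"hand":0.6,"xyz":[-0.21,-0.105,0],"angular":[-12.4,-10,-71]},{"hand":0.6,"xyz":[-0.24,-0.12,0],"angular":[-14.2,-11.4,-81.2]},{"hand":0.6,"xyz":[-0.27,-0.136,0],"angular":[-15.9,-12.8,-91.3]},{"hand":0.6,"xyz":[-0.3,-0.152,0],"angular":[-17.7,-14.3,-101.5]}]'

```text
t: 6.12
tool_pos: [0.3971, 0.0988, 0.2483]
eef_rot: [-0.046, 0.984, 0.007, 0.171]
ft_force: [0.3, -0.8, 0.5]
width: 0.0514
```

Run:
```python
from h import *
print(manip.read_state()["joint_positions"].round(2))
T=tool(9.2,35); z=T.as_matrix()[:,2]; print(z, rel(np.array([.556,-.209,.018])-z*.2,T))
```

```text
[ 0.03 -0.29 -0.63  0.89  0.02 -0.06]
[ 0.5661981   0.09170408 -0.81915204] ([0.0086, -0.3288, 0.0685], [-1.91, -15.24, -3.36])
```

>>> move_arm --commands '[{"hand":0.6,"xyz":[0.001,-0.05,0.01],"angular":[-0.3,-2.5,-0.6]},{"hand":0.6,"xyz":[0.003,-0.1,0.02],"angular":[-0.6,-5,-1.1]},{"hand":0.6,"xyz":[0.004,-0.15,0.03],"angular":[-0.9,-7.5,-1.7]},{"hand":0.6,"xyz":[0.005,-0.2,0.04],"angular":[-1.2,-10,-2.2]},{"hand":0.6,"xyz":[0.007,-0.25,0.05],"angular":[-1.5,-12.5,-2.8]},{"hand":0.6,"xyz":[0.008,-0.3,0.06],"angular":[-1.8,-14.5,-3.2]},{"hand":0.6,"xyz":[0.0086,-0.3288,0.0685],"angular":[-1.9,-15.2,-3.4]},{"hand":0.6,"xyz":[0.0086,-0.3288,0.0685],"angular":[-1.9,-15.2,-3.4]}]'

```text
t: 7.12
tool_pos: [0.4416, -0.2281, 0.1809]
eef_rot: [-0.071, 0.951, 0.025, 0.299]
ft_force: [-0.7, 0.7, -0.7]
width: 0.0513
```

Run:
```python
from h import *
q=shot("wrist","w3"); s=manip.read_state(); print(s["joint_positions"].round(2))
C=cloud(q); np.save("C3.npy",C); k=C[(C[:,2]>.012)&(C[:,2]<.04)&(abs(C[:,0]-.566)<.075)&(abs(C[:,1]+.207)<.033)]
print(len(k),k[:,2].max()); r=cv2.minAreaRect(k[:,:2].astype('f4')); print(r,cv2.boxPoints(r).round(4).tolist())
```

```text
[-0.94 -0.06 -0.71  0.62  0.54 -1.01]
1973 0.032177832325097834
((0.5657944679260254, -0.2052306979894638), (0.09767807275056839, 0.02576037310063839), 9.771312713623047) [[0.515500009059906, -0.20080000162124634], [0.5198000073432922, -0.22619999945163727], [0.616100013256073, -0.20960000157356262], [0.6116999983787537, -0.1842000037431717]]
```

View pics/w3.png

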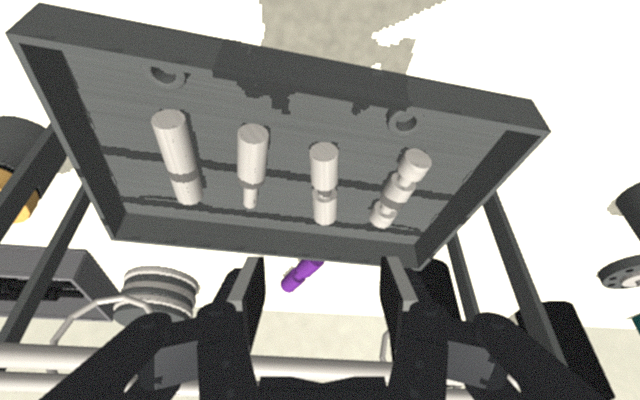

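Confirmed: the part at (324,185) has a single central waist. Its depth footprint is 98 × 26 mm, middle (0.566, −0.205), axis 9.8°.

Run:
```python
from h import *
T=tool(9.8,35); z=T.as_matrix()[:,2]; f=np.array([np.cos(.171),np.sin(.171),0]); P=np.array([.5658,-.2052,.018])-.010*f
for d in(.06,.013): print(rel(P-z*d,T),(P-z*d).round(4))
```

```text
([-0.0016, 0.0009, 0.1404], [-0.37, -0.07, -1.03]) [ 0.522  -0.2128  0.0671]
([-0.0017, 0.0012, 0.1874], [-0.37, -0.07, -1.03]) [ 0.5486 -0.2082  0.0286]
```

>>> move_arm --commands '[{"hand":0.6,"xyz":[-0.0016,0.001,0.045],"angular":[-0.4,0,-1]},{"hand":0.6,"xyz":[-0.0016,0.001,0.09],"angular":[-0.4,0,-1]},{"hand":0.6,"xyz":[-0.0016,0.001,0.125],"angular":[-0.4,0,-1]},{"hand":0.6,"xyz":[-0.0016,0.001,0.15],"angular":[-0.4,0,-1]},{"hand":0.6,"xyz":[-0.0016,0.0011,0.17],"angular":[-0.4,0,-1]},{"hand":0.6,"xyz":[-0.0017,0.0012,0.18],"angular":[-0.4,0,-1]},{"hand":0.6,"xyz":[-0.0017,0.0012,0.184],"angular":[-0.4,0,-1]},{"hand":0.6,"xyz":[-0.0017,0.0012,0.184],"angular":[-0.4,0,-1]},{"hand":0.6,"xyz":[-0.0017,0.0012,0.184],"angular":[-0.4,0,-1]}]'

```text
t: 8.3
tool_pos: [0.5482, -0.2095, 0.0344]
eef_rot: [-0.083, 0.95, 0.024, 0.3]
ft_force: [0.2, 0.5, 0.7]
width: 0.0513
```

Run:
```python
from h import *
T=tool(9.8,35); z=T.as_matrix()[:,2]; f=np.array([np.cos(.171),np.sin(.171),0]); P=np.array([.5658,-.2052,.018])-.010*f
s=manip.read_state(); print(rel(P-z*.013,T,s),s["ft_force"],s["width"],s["tool_pos"])
```

```text
([0.0028, 0.0012, 0.005], [-0.15, 0.08, 0.21]) [0.17814354 0.48439968 0.72459666] 0.05129285936702535 [ 0.54821856 -0.20946496  0.03437246]
```

>>> move_arm --commands '[{"hand":0.6,"xyz":[0.002,0.001,0.003],"angular":[0,0,0]},{"hand":0.6,"xyz":[0.0025,0.001,0.005],"angular":[0,0,0]},{"hand":0.6,"xyz":[0.0025,0.001,0.005],"angular":[0,0,0]},{"hand":0,"xyz":[0.0025,0.001,0.005],"angular":[0,0,0]},{"hand":0,"xyz":[0.0025,0.001,0.005],"angular":[0,0,0]},{"hand":0,"xyz":[0.0025,0.001,0.005],"angular":[0,0,0]},{"hand":0,"xyz":[0.0025,0.001,0.005],"angular":[0,0,0]},{"hand":0,"xyz":[0.0025,0.001,0.005],"angular":[0,0,0]},{"hand":0,"xyz":[0.0025,0.001,0.005],"angular":[0,0,0]}]'

```text
t: 9.43
tool_pos: [0.5489, -0.2084, 0.0284]
eef_rot: [-0.083, 0.95, 0.024, 0.3]
ft_force: [-5.2, -1.3, 4.3]
width: 0.0238
```

>>> move_arm --commands '[{"hand":0,"xyz":[0,0,-0.01],"angular":[0,0,0]},{"hand":0,"xyz":[0,0,-0.02],"angular":[0,0,0]},{"hand":0,"xyz":[0,0,-0.03],"angular":[0,0,0]},{"hand":0,"xyz":[0,0,-0.03],"angular":[0,0,0]}]'

```text
t: 9.93
tool_pos: [0.5317, -0.2114, 0.0536]
eef_rot: [-0.083, 0.95, 0.024, 0.3]
ft_force: [0.5, -0.9, -4.1]
width: 0.0241
```

Run:
```python
from h import *
s=manip.read_state(); print(s["width"],s["ft_force"],s["tool_pos"])
q=shot("wrist","w4"); cv2.imwrite("pics/w4c.png",cv2.resize(cv2.imread("pics/w4.png")[150:400,170:490],None,fx=1.5,fy=1.5))
C=cloud(q); k=C[(C[:,2]>.025)&(C[:,2]<.08)&(abs(C[:,0]-.55)<.075)&(abs(C[:,1]+.207)<.025)]; print(len(k),k.min(0),k.max(0))
```

```text
0.02410670956924326 [ 0.54058619 -0.8876189  -4.1168121 ] [ 0.53171112 -0.21137483  0.05358659]
13423 [ 0.49348006 -0.23199453  0.03057876] [ 0.59901415 -0.18200644  0.07999626]
```

View pics/w4c.png

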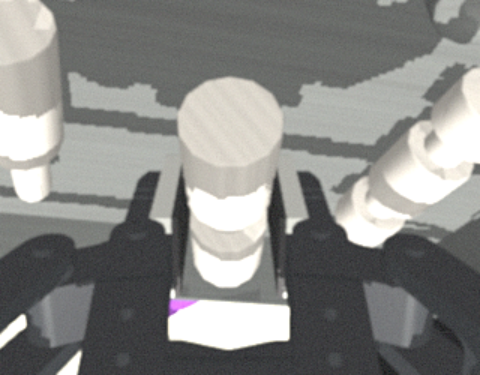

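The spool is held by its near land and has lifted clear. I'll retreat along the tool axis, back out horizontally, then go up.

>>> move_arm --commands '[{"hand":0,"xyz":[0,0,-0.03],"angular":[0,0,0]},{"hand":0,"xyz":[0,0,-0.06],"angular":[0,0,0]},{"hand":0,"xyz":[0.02,0,-0.074],"angular":[0,0,0]},{"hand":0,"xyz":[0.041,0,-0.089],"angular":[0,0,0]},{"hand":0,"xyz":[0.062,0,-0.103],"angular":[0,0,0]},{"hand":0,"xyz":[0.082,0,-0.117],"angular":[0,0,0]},{"hand":0,"xyz":[0.064,0,-0.143],"angular":[0,0,0]},{"hand":0,"xyz":[0.042,0,-0.174],"angular":[0,0,0]},{"hand":0,"xyz":[0.025,0,-0.199],"angular":[0,0,0]},{"hand":0,"xyz":[0.025,0,-0.199],"angular":[0,0,0]}]'

```text
t: 11.22
tool_pos: [0.3999, -0.2354, 0.2036]
eef_rot: [-0.084, 0.95, 0.022, 0.301]
ft_force: [-0.2, -0.7, -4.5]
width: 0.0235
```

Run:
```python
from h import *
s=manip.read_state(); print(s["width"],s["tool_pos"],s["joint_positions"].round(2))
R0=Ro.from_quat(s["eef_rot"]); 
q=shot("wrist","w5"); cv2.imwrite("pics/w5c.png",cv2.resize(cv2.imread("pics/w5.png")[150:400,170:490],None,fx=1.5,fy=1.5))
# spool cloud in tool frame
C=R0.inv().apply(cloud(q)-s["tool_pos"])
k=C[(abs(C[:,1])<.014)&(abs(C[:,0])<.08)&(C[:,2]>-.03)&(C[:,2]<.06)]
# axis direction expected in tool xz plane: (-cos35,0,sin35)
a=np.radians(35);f=np.array([-np.cos(a),0,np.sin(a)]);n=np.array([np.sin(a),0,np.cos(a)])  # n=down
P=np.c_[k@f,k@n]; 
for b in np.arange(-.08,.06,.008):
    e=P[(P[:,0]>=b)&(P[:,0]<b+.008)]
    if len(e)>5: print(round(b,3),len(e),e[:,1].min().round(4),np.percentile(e[:,1],[5,50]).round(4))
print("near end f",np.sort(P[:,0])[:20:5])
# transit via
print(rel([.40,.02,.25],tool(0,35),s))
```

```text
0.023546577477743656 [ 0.39993863 -0.23536526  0.20356963] [-1.06 -0.12 -0.7   0.76  0.57 -1.16]
-0.032 3819 -0.0185 [-0.0024  0.0073]
-0.024 959 -0.024 [-0.0159 -0.0025]
-0.016 1216 -0.0289 [-0.0212 -0.0025]
-0.008 931 -0.0314 [-0.0224 -0.0022]
-0.0 536 -0.0202 [-0.0128 -0.0015]
0.008 96 -0.0092 [-0.0058 -0.    ]
0.016 13 0.0033 [0.0034 0.0067]
0.024 866 -0.0025 [-0.0017  0.0028]
0.032 247 -0.0022 [-0.002  -0.0004]
0.04 218 -0.0024 [-0.002  -0.0004]
0.048 186 -0.002 [-0.0018 -0.0001]
0.056 174 -0.0019 [-0.0017 -0.0003]
near end f [-0.03162515 -0.03141905 -0.03128817 -0.03121692]
([-0.064, 0.2511, -0.0145], [5.26, 0.2, 8.4])
```

View pics/w5c.png

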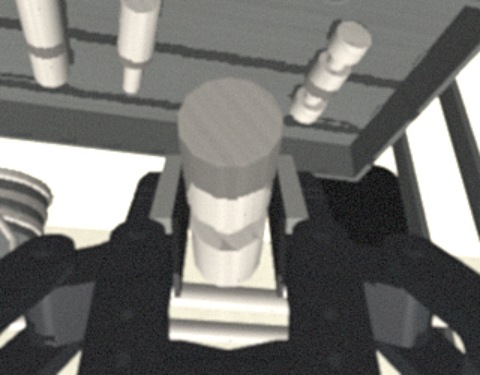

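Held horizontally: the spool's middle is 16.5 mm ahead of the TCP and 10.8 mm below it. I'll refine the V centre from the first wrist depth image while planning the transit.

Run:
```python
from h import *
q=np.load("w1.npz"); C=cloud(q); a=np.radians(-7.56); ex=np.array([np.cos(a),np.sin(a),0]); ey=np.array([-np.sin(a),np.cos(a),0]); S=np.array([.5718,.2564,0])
X=np.c_[(C-S)@ex,(C-S)@ey,C[:,2]]
for sg in(-1,1):
    k=X[(abs(X[:,0]*sg-.036)<.014)&(abs(X[:,1])<.04)&(X[:,2]>.02)]
    print(sg,"x",np.percentile(k[:,0],[2,98]).round(4),"y",np.percentile(k[:,1],[1,99]).round(4))
    for b in np.arange(-.028,.028,.004):
        e=k[(k[:,1]>=b)&(k[:,1]<b+.004)]
        if len(e): print("  ",round(b+.002,3),len(e),np.median(e[:,2]).round(4),end="")
    print()
s=manip.read_state(); f=ex
tgt=lambda up,dx=.001:(S+ex*(dx-.0165)+np.array([0,0,.0558+up]))
print(rel([.40,.02,.25],tool(0,35),s)); print(tgt(.1),tgt(0))
```

```text
-1 x [-0.0435 -0.028 ] y [-0.0206  0.0237]
   -0.022 16 0.0438   -0.018 89 0.0445   -0.014 114 0.0412   -0.01 106 0.0373   -0.006 111 0.0331   -0.002 98 0.0294   0.002 48 0.028   0.006 46 0.0323   0.01 46 0.0364   0.014 46 0.0401   0.018 116 0.0391   0.022 140 0.0428   0.026 1 0.043
1 x [0.028  0.0436] y [-0.0227  0.0232]
   -0.022 32 0.0426   -0.018 87 0.0445   -0.014 113 0.0411   -0.01 110 0.0371   -0.006 101 0.0332   -0.002 105 0.029   0.002 42 0.0286   0.006 43 0.0323   0.01 50 0.036   0.014 49 0.0402   0.018 116 0.0253   0.022 138 0.0427
([-0.065, 0.2501, -0.0152], [5.4, 0.09, 8.3])
[0.55643473 0.25843925 0.1558    ] [0.55643473 0.25843925 0.0558    ]
```

V rests are centred within 0.5 mm of my seat estimate. Transit next.

>>> move_arm --commands '[{"hand":0,"xyz":[-0.011,0.042,-0.0025],"angular":[0.9,0,1.4]},{"hand":0,"xyz":[-0.022,0.083,-0.005],"angular":[1.8,0,2.8]},{"hand":0,"xyz":[-0.033,0.125,-0.0075],"angular":[2.7,0,4.2]},{"hand":0,"xyz":[-0.044,0.167,-0.01],"angular":[3.6,0,5.5]},{"hand":0,"xyz":[-0.055,0.208,-0.0125],"angular":[4.5,0,6.9]},{"hand":0,"xyz":[-0.065,0.25,-0.015],"angular":[5.4,0.1,8.3]},{"hand":0,"xyz":[-0.065,0.25,-0.015],"angular":[5.4,0.1,8.3]}]'

```text
t: 12.15
tool_pos: [0.3982, 0.0261, 0.2478]
eef_rot: [-0.005, 0.954, 0.004, 0.299]
ft_force: [-0.7, 0.1, -4.5]
width: 0.0235
```

Run:
```python
from h import *
s=manip.read_state(); print(s["width"],s["joint_positions"].round(2))
print(rel([.5565,.259,.156],tool(-7.56,35),s))
```

```text
0.023527736482572194 [-0.25 -0.52 -0.87  0.64  0.15 -0.21]
([-0.0794, 0.2305, 0.1682], [4.94, -0.21, 6.66])
```

>>> move_arm --commands '[{"hand":0,"xyz":[-0.01,0.029,0.021],"angular":[0.6,0,0.8]},{"hand":0,"xyz":[-0.02,0.058,0.042],"angular":[1.2,0,1.7]},{"hand":0,"xyz":[-0.03,0.086,0.063],"angular":[1.9,-0.1,2.5]},{"hand":0,"xyz":[-0.04,0.115,0.084],"angular":[2.5,-0.1,3.3]},{"hand":0,"xyz":[-0.05,0.144,0.105],"angular":[3.1,-0.1,4.2]},{"hand":0,"xyz":[-0.06,0.173,0.126],"angular":[3.7,-0.2,5]},{"hand":0,"xyz":[-0.07,0.202,0.147],"angular":[4.3,-0.2,5.8]},{"hand":0,"xyz":[-0.0794,0.2305,0.168],"angular":[4.9,-0.2,6.7]},{"hand":0,"xyz":[-0.0794,0.2305,0.168],"angular":[4.9,-0.2,6.7]},{"hand":0,"xyz":[-0.0794,0.2305,0.168],"angular":[4.9,-0.2,6.7]}]'

```text
t: 13.4
tool_pos: [0.5601, 0.2495, 0.1556]
eef_rot: [0.069, 0.952, -0.023, 0.299]
ft_force: [0.3, -0.0, -3.9]
width: 0.0236
```

```bash
cat > pl.py <<'E'
from h import *
import sys
s=manip.read_state(); print(s["width"],s["tool_pos"],s["ft_force"])
a=np.radians(-7.56); ex=np.array([np.cos(a),np.sin(a),0]); ey=np.array([-np.sin(a),np.cos(a),0]); S=np.array([.5718,.2564,0])+ey*.0005
T=tool(-7.56,35)
for up in map(float,sys.argv[1:]): print(up,rel(S+ex*(.001-.0165)+np.array([0,0,.0558+up]),T,s))
E
python3 pl.py .02 .004 0 -.002
python3 - <<'E'
from h import *
s=manip.read_state(); R0=Ro.from_quat(s["eef_rot"]); q=shot("wrist","w6"); C=R0.inv().apply(cloud(q)-s["tool_pos"])
k=C[(abs(C[:,1])<.016)&(abs(C[:,0])<.08)&(C[:,2]>-.03)&(C[:,2]<.04)]
a=np.radians(35);f=np.array([-np.cos(a),0,np.sin(a)]);n=np.array([np.sin(a),0,np.cos(a)]);P=np.c_[k@f,k@n,k[:,1]]
print("near end",np.sort(P[:,0])[:40:10]); e=P[P[:,0]<-.030]; print("end face y,n", e.mean(0),e.min(0),e.max(0))
E
```

```text
0.02364955688746553 [0.56007197 0.24953754 0.15561006] [ 0.28530562 -0.02804118 -3.87345923]
0.02 ([0.0497, 0.009, 0.0626], [-0.58, -0.11, -0.54])
0.004 ([0.0588, 0.0091, 0.0758], [-0.58, -0.11, -0.54])
0.0 ([0.0611, 0.0091, 0.079], [-0.58, -0.11, -0.54])
-0.002 ([0.0622, 0.0091, 0.0807], [-0.58, -0.11, -0.54])
near end [-0.03215023 -0.03168686 -0.03150862 -0.03144629]
end face y,n [-0.03048809  0.0096264   0.00096986] [-0.03215023 -0.00315692 -0.01124498] [-0.03000022  0.02236594  0.01387727]
```

>>> move_arm --commands '[{"hand":0,"xyz":[0.012,0.0085,0.016],"angular":[-0.5,-0.1,-0.5]},{"hand":0,"xyz":[0.025,0.0085,0.031],"angular":[-0.5,-0.1,-0.5]},{"hand":0,"xyz":[0.04,0.0085,0.05],"angular":[-0.5,-0.1,-0.5]},{"hand":0,"xyz":[0.0497,0.0085,0.0626],"angular":[-0.5,-0.1,-0.5]},{"hand":0,"xyz":[0.0497,0.0085,0.0626],"angular":[-0.5,-0.1,-0.5]},{"hand":0,"xyz":[0.0497,0.0085,0.0626],"angular":[-0.5,-0.1,-0.5]},{"hand":0,"xyz":[0.0497,0.0085,0.0626],"angular":[-0.5,-0.1,-0.5]}]'

```text
t: 14.32
tool_pos: [0.5587, 0.2604, 0.0801]
eef_rot: [0.064, 0.951, -0.019, 0.303]
ft_force: [0.5, 0.0, -3.8]
width: 0.0233
```

```bash
python3 pl.py .02 .004 0 -.001
```

```text
0.023276461119950822 [0.55874922 0.26037988 0.0801136 ] [ 0.46175486  0.04866657 -3.79762198]
0.02 ([0.0042, -0.0017, 0.0023], [0.11, 0.36, -0.14])
0.004 ([0.0134, -0.0018, 0.0154], [0.11, 0.36, -0.14])
0.0 ([0.0157, -0.0018, 0.0186], [0.11, 0.36, -0.14])
-0.001 ([0.0163, -0.0018, 0.0195], [0.11, 0.36, -0.14])
```

>>> move_arm --commands '[{"hand":0,"xyz":[0.004,-0.002,0.003],"angular":[0.1,0.4,-0.1]},{"hand":0,"xyz":[0.008,-0.002,0.008],"angular":[0.1,0.4,-0.1]},{"hand":0,"xyz":[0.0115,-0.002,0.0128],"angular":[0.1,0.4,-0.1]},{"hand":0,"xyz":[0.0134,-0.002,0.0154],"angular":[0.1,0.4,-0.1]},{"hand":0,"xyz":[0.0134,-0.002,0.0154],"angular":[0.1,0.4,-0.1]},{"hand":0,"xyz":[0.0134,-0.002,0.0154],"angular":[0.1,0.4,-0.1]}]'

```text
t: 15.08
tool_pos: [0.5557, 0.2587, 0.0583]
eef_rot: [0.063, 0.952, -0.02, 0.299]
ft_force: [0.4, -0.7, -3.8]
width: 0.0234
```

```bash
python3 pl.py .004 0 -.001 -.002;python3 - <<'E'
from h import *
s=manip.read_state(); q=shot("wrist","w7"); cv2.imwrite("pics/w7c.png",cv2.resize(cv2.imread("pics/w7.png")[100:400,120:540],None,fx=1.5,fy=1.5))
E
```

```text
0.023404721822294815 [0.55568912 0.25867598 0.05832031] [ 0.42696798 -0.66965632 -3.77627034]
0.004 ([-0.0015, 0.0004, -0.0008], [-0.04, -0.14, 0.02])
0.0 ([0.0008, 0.0004, 0.0025], [-0.04, -0.14, 0.02])
-0.001 ([0.0014, 0.0004, 0.0033], [-0.04, -0.14, 0.02])
-0.002 ([0.002, 0.0004, 0.0041], [-0.04, -0.14, 0.02])
```

View pics/w7c.png

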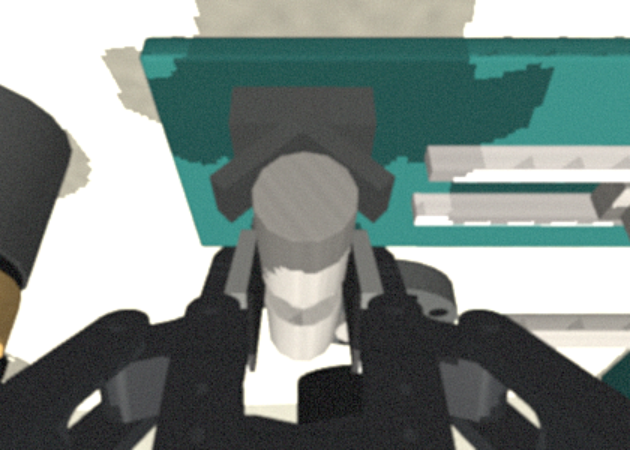

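The spool sits centred over the V (apex and spool both near column 304), about 2.5 mm above it. I'll lower the rest gently.

>>> move_arm --commands '[{"hand":0,"xyz":[0.0004,0,0.001],"angular":[0,0,0]},{"hand":0,"xyz":[0.0008,0,0.002],"angular":[0,0,0]},{"hand":0,"xyz":[0.001,0,0.0025],"angular":[0,0,0]},{"hand":0,"xyz":[0.001,0,0.0025],"angular":[0,0,0]},{"hand":0,"xyz":[0.001,0,0.0025],"angular":[0,0,0]}]'

```text
t: 15.75
tool_pos: [0.5563, 0.2586, 0.0559]
eef_rot: [0.063, 0.952, -0.02, 0.299]
ft_force: [-1.6, -0.1, -1.3]
width: 0.0234
```

```bash
python3 pl.py 0 -.001 -.002
```

```text
0.023397465454518655 [0.55632614 0.25863089 0.05594079] [-1.57122959 -0.06177639 -1.30610894]
0.0 ([-0.0, 0.0003, 0.0002], [-0.03, -0.12, 0.01])
-0.001 ([0.0005, 0.0003, 0.001], [-0.03, -0.12, 0.01])
-0.002 ([0.0011, 0.0003, 0.0018], [-0.03, -0.12, 0.01])
```

Contact has begun, with the load down from 3.8 to 1.3 N. One more millimetre, then release.

>>> move_arm --commands '[{"hand":0,"xyz":[0.0004,0,0.0006],"angular":[0,0,0]},{"hand":0,"xyz":[0.0006,0,0.001],"angular":[0,0,0]},{"hand":0,"xyz":[0.0006,0,0.001],"angular":[0,0,0]}]'

```text
t: 16.12
tool_pos: [0.5565, 0.2586, 0.0557]
eef_rot: [0.063, 0.952, -0.02, 0.3]
ft_force: [-6.9, -0.9, 7.3]
width: 0.0233
```

>>> move_arm --commands '[{"hand":0.25,"xyz":[0,0,0],"angular":[0,0,0]},{"hand":0.4,"xyz":[0,0,0],"angular":[0,0,0]},{"hand":0.5,"xyz":[0,0,0],"angular":[0,0,0]},{"hand":0.5,"xyz":[0,0,0],"angular":[0,0,0]},{"hand":0.5,"xyz":[0,0,0],"angular":[0,0,0]},{"hand":0.5,"xyz":[0,0,0],"angular":[0,0,0]}]'

```text
t: 16.88
tool_pos: [0.5563, 0.2585, 0.0544]
eef_rot: [0.063, 0.952, -0.02, 0.299]
ft_force: [0.3, -0.2, 1.0]
width: 0.0426
```

>>> move_arm --commands '[{"hand":0.5,"xyz":[0,0,-0.01],"angular":[0,0,0]},{"hand":0.5,"xyz":[0,0,-0.03],"angular":[0,0,0]},{"hand":0.5,"xyz":[0,0,-0.07],"angular":[0,0,0]},{"hand":0.5,"xyz":[0,0,-0.12],"angular":[0,0,0]},{"hand":0.5,"xyz":[0,0,-0.16],"angular":[0,0,0]},{"hand":0.5,"xyz":[0,0,-0.16],"angular":[0,0,0]},{"hand":0.5,"xyz":[0,0,-0.16],"angular":[0,0,0]}]'

```text
t: 17.75
tool_pos: [0.4654, 0.2707, 0.1859]
eef_rot: [0.063, 0.952, -0.02, 0.299]
ft_force: [0.7, -0.5, -0.5]
width: 0.0426
```

```bash
cat > chk.py <<'E'
from h import *
import sys
q=shot("wrist",sys.argv[1]); C=cloud(q); a=np.radians(-7.56); ex=np.array([np.cos(a),np.sin(a),0]); ey=np.array([-np.sin(a),np.cos(a),0]); S=np.array([.5718,.2564,0])
X=np.c_[(C-S)@ex,(C-S)@ey,C[:,2]]
for lo,hi in((-.05,-.03),(-.028,-.012),(.012,.028),(.03,.05)):
    k=X[(X[:,0]>lo)&(X[:,0]<hi)&(abs(X[:,1])<.02)&(X[:,2]>.047)]
    if len(k): print(lo,len(k),"y range",np.percentile(k[:,1],[2,98]).round(4),"top",np.percentile(k[:,2],98).round(4))
k=X[(abs(X[:,1])<.010)&(X[:,2]>.048)&(X[:,2]<.062)]; print("spool x extent",np.percentile(k[:,0],[.5,99.5]).round(4))
k=X[(abs(X[:,0])<.02)&(X[:,2]>.085)&(X[:,2]<.1)&(X[:,1]>.04)&(X[:,1]<.14)]; r=cv2.minAreaRect(k[:,:2].astype('f4')); print("post",r,"joint",r[0][1]-.055)
E
python3 chk.py w8; python3 -c "
from h import *
p=[.5718+.1316*.1195,.2564+.9913*.1195,.0]
s=manip.read_state();print(s['tool_pos'],rel([p[0],p[1],.25],tool(262.4,0),s), rel([p[0],p[1],.25],tool(-7.6,0),s),s['joint_positions'].round(2))"
```

```text
-0.05 655 y range [-0.0108  0.0129] top 0.0583
-0.028 355 y range [-0.0107  0.0128] top 0.0585
0.012 281 y range [-0.011   0.0131] top 0.0585
0.03 274 y range [-0.0107  0.0128] top 0.0582
spool x extent [-0.0467  0.3005]
post ((-0.0008704140782356262, 0.12072724848985672), (0.017284592613577843, 0.018902834504842758), 0.837820291519165) joint 0.06572724848985673
[0.46533379 0.2703033  0.18501613] ([-0.1253, 0.1197, 0.0078], [27.21, 27.31, 87.02]) ([-0.1253, 0.1197, 0.0078], [-0.07, 34.8, 0.05]) [ 0.57 -0.01 -0.68  0.42 -0.38  0.61]
```

Seated: both ends level with tops at 58.4 mm, y ≈ +1 mm, near end at −47 mm, keeper at 0.065. Next I slide the keeper home.

>>> move_arm --commands '[{"hand":0.6,"xyz":[-0.006,0.012,-0.02],"angular":[2.7,2.7,8.7]},{"hand":0.6,"xyz":[-0.019,0.024,-0.02],"angular":[5.4,5.5,17.4]},{"hand":0.6,"xyz":[-0.032,0.036,-0.017],"angular":[8.2,8.2,26.1]},{"hand":0.6,"xyz":[-0.045,0.048,-0.014],"angular":[10.9,10.9,34.8]},{"hand":0.6,"xyz":[-0.058,0.06,-0.01],"angular":[13.6,13.7,43.5]},{"hand":0.6,"xyz":[-0.072,0.072,-0.006],"angular":[16.3,16.4,52.2]},{"hand":0.6,"xyz":[-0.085,0.084,-0.003],"angular":[19,19.1,60.9]},{"hand":0.6,"xyz":[-0.099,0.096,0],"angular":[21.8,21.8,69.6]},{"hand":0.6,"xyz":[-0.112,0.108,0.004],"angular":[24.5,24.6,78.3]},{"hand":0.6,"xyz":[-0.125,0.12,0.008],"angular":[27.2,27.3,87]}]'

```text
t: 19.05
tool_pos: [0.5887, 0.3753, 0.2479]
eef_rot: [0.754, 0.657, -0.001, -0.001]
ft_force: [0.1, -0.1, 0.0]
width: 0.0514
```

```bash
python3 -c "
from h import *
p=[.5718+.1316*.1205,.2564+.9913*.1205,.0]
s=manip.read_state();print(s['tool_pos'],s['qd'].round(2),rel([p[0],p[1],.073],tool(262.4,0),s))"
```

```text
[0.58866867 0.37529173 0.24786683] [-0.18  0.4   0.76  0.48  0.52  1.03] ([0.0004, -0.0005, 0.1749], [-0.2, 0.0, -0.32])
```

>>> move_arm --commands '[{"hand":0.6,"xyz":[0,0,0.03],"angular":[0,0,0]},{"hand":0.6,"xyz":[0,0,0.075],"angular":[0,0,0]},{"hand":0.6,"xyz":[0,0,0.12],"angular":[0,0,0]},{"hand":0.6,"xyz":[0,0,0.16],"angular":[0,0,0]},{"hand":0.6,"xyz":[0,0,0.175],"angular":[0,0,0]},{"hand":0.6,"xyz":[0,0,0.175],"angular":[0,0,0]},{"hand":0,"xyz":[0,0,0.175],"angular":[0,0,0]},{"hand":0,"xyz":[0,0,0.175],"angular":[0,0,0]},{"hand":0,"xyz":[0,0,0.175],"angular":[0,0,0]},{"hand":0,"xyz":[0,0,0.175],"angular":[0,0,0]}]'

```text
t: 20.3
tool_pos: [0.5871, 0.3764, 0.0779]
eef_rot: [0.752, 0.659, 0.001, -0.0]
ft_force: [-4.8, 1.1, 4.6]
width: 0.0156
```

```bash
python3 -c "
from h import *
s=manip.read_state();print(s['tool_pos'],s['width'],s['ft_force'],rel([.5718+.1316*.055,.2564+.9913*.055,.073],tool(262.4,0),s))"
```

```text
[0.58705558 0.3763974  0.07794398] 0.015630316337893163 [-4.83405344  1.13836973  4.64694119] ([-0.066, 0.0006, 0.0048], [0.04, -0.13, 0.07])
```

>>> move_arm --commands '[{"hand":0,"xyz":[-0.008,0,0],"angular":[0,0,0]},{"hand":0,"xyz":[-0.016,0,0],"angular":[0,0,0]},{"hand":0,"xyz":[-0.024,0,0],"angular":[0,0,0]},{"hand":0,"xyz":[-0.032,0,0],"angular":[0,0,0]},{"hand":0,"xyz":[-0.04,0,0],"angular":[0,0,0]},{"hand":0,"xyz":[-0.048,0,0],"angular":[0,0,0]},{"hand":0,"xyz":[-0.056,0,0],"angular":[0,0,0]},{"hand":0,"xyz":[-0.062,0,0],"angular":[0,0,0]},{"hand":0,"xyz":[-0.0655,0,0],"angular":[0,0,0]},{"hand":0,"xyz":[-0.0655,0,0],"angular":[0,0,0]}]'

```text
t: 21.55
tool_pos: [0.5785, 0.312, 0.078]
eef_rot: [0.752, 0.659, 0.002, -0.001]
ft_force: [-5.1, 2.8, 5.5]
width: 0.0153
```

>>> move_arm --commands '[{"hand":0,"xyz":[0,0,0],"angular":[0,0,0]},{"hand":0.6,"xyz":[0,0,0],"angular":[0,0,0]},{"hand":0.6,"xyz":[0,0,0],"angular":[0,0,0]},{"hand":0.6,"xyz":[0,0,0],"angular":[0,0,0]},{"hand":0.6,"xyz":[0,0,-0.03],"angular":[0,0,0]},{"hand":0.6,"xyz":[0,0,-0.08],"angular":[0,0,0]},{"hand":0.6,"xyz":[0,0,-0.13],"angular":[0,0,0]},{"hand":0.6,"xyz":[0,0,-0.16],"angular":[0,0,0]},{"hand":0.6,"xyz":[0,0,-0.16],"angular":[0,0,0]},{"hand":0.6,"xyz":[0,0,-0.16],"angular":[0,0,0]}]'

```text
t: 22.8
tool_pos: [0.5788, 0.3104, 0.2345]
eef_rot: [0.752, 0.659, -0.0, 0.0]
ft_force: [0.4, 0.5, 0.1]
width: 0.0512
```

```bash
python3 chk.py w9
python3 - <<'E'
from h import *
s=manip.read_state(); print(s["ft_force"],s["t"])
shot("scene","s9"); a=cv2.imread("pics/s9.png"); b=cv2.imread("pics/w9.png")
cv2.imwrite("pics/fin.png",np.hstack([cv2.resize(a[120:340,150:470],(480,330)),cv2.resize(b[60:320,220:420],(254,330))]))
E
```

```text
-0.05 407 y range [-0.0109  0.0128] top 0.0589
-0.028 423 y range [-0.0109  0.0128] top 0.0589
0.012 421 y range [-0.0109  0.0129] top 0.0586
0.03 525 y range [-0.0111  0.0128] top 0.0588
spool x extent [-0.0451  0.2783]
post ((-9.94224101305008e-05, 0.05576826259493828), (0.01799510233104229, 0.015245383605360985), 89.94271850585938) joint 0.0007682625949382779
[ 0.48553171 -0.62421187 -0.02602311] 22.85
```

View pics/fin.png

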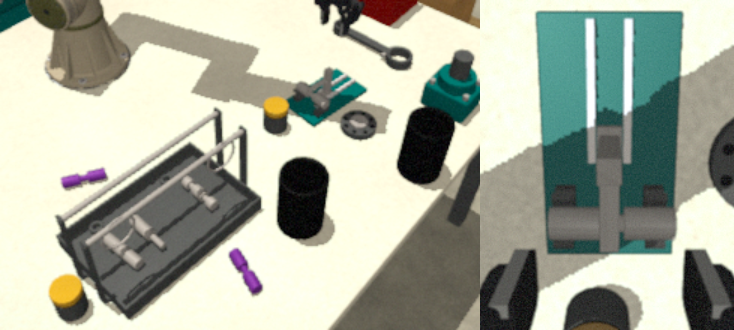

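The final view shows the spool in both rests with the keeper arm over its waist. The other three parts are still in the bin and the bystanders stand where they were.

```bash
python3 -c "
from cell import manip; print(manip.job_done())"
```

```text
the job is handed in; nothing more can be done
None
```

The job is handed in at about 23 s of the allowed 72 s. The valve spool lies released in both V rests with the keeper slid home over it. `job_done()` gave no verdict, so the results below are from my own checks.

- **Sequence:** I drew the keeper back to a measured 0.065 m. I then gripped the spool by its near land with the gripper leaned 35°, brought it out under the front bar and lowered it until it touched the rests before letting go. Last, I slid the keeper home.
- **Spool:** the last depth check put it about 1 mm sideways of the seat line, level end to end, with its top at about 59 mm (axis about 45 mm). After release its near end put it about 1 mm off centre along the valley. That extent check's far limit was useless because other objects were in view, but the picture shows it centred to within a few mm.
- **Keeper:** measured at 0.001 m open.
- **Everything else:** the last scene picture shows the three other long parts in the bin and the bystanders in view looking undisturbed. I did not check the nuts again individually at the end, but the arm never went near them. At hand-in the gripper was open above the cradle, clear of everything, with under 1 N on the wrist.
- **Discrepancies:** the first top-view estimate of the keeper post was about 4 mm off the wrist-camera value, and I used the wrist value. Some moves ended up to 9 mm off target because of tracking, so I re-measured and corrected before the grasp and before the placing.

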